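Slide the C-clip onto the neck of the press screw

TASK

Pick up the loose C-shaped clip by its upright grip tab and slide it sideways, gap first, onto the thin neck of the screw that rises from the steel food press, pushing it fully home so that the neck sits in the bore of the C; then let go of it and leave it there, lying level. The screw may stand at any height, so feel for the neck gently and do not ram the clip against the press; leave the glass candlestick where it stands.

Things in the scene. Friction and masses are not known exactly. Their poses are not given: they have to be found in the camera images.
- clip_grip (a point): Centre of the grip tab of the loose clip: a flat steel C, 6 mm thick and 33 mm wide, on a stem with an upright black tab at its end, 88 mm long in all, flat on the table. Tab: 26 mm long (clip x), 10 mm thick (clip y, grasp across it), 34 mm tall from the clip's underside; this point is 17 mm above the underside. Clip x points from tab to gap, z up.
- clip_bore (a point): Centre of the bore of the C, 58 mm ahead of the tab's centre along clip x, 3 mm above the clip's underside (half its thickness). Bore radius 7 mm; the gap towards clip +x is 13 mm wide with a mouth flared to about 20 mm; the tips of the C end 17 mm ahead of this point. The clip weighs about 60 g.
- press: Steel food press, fixed: 122 x 102 mm, lid top 44 mm above the table, with a guide ring 38 mm across and 5 mm high in its middle. Origin under its centre. Pressing the clip on it or its screw with more than 25 N fails.
- press_axis (a point): On the vertical axis of the press's screw, at the ring's top, 49 mm above the table. The screw is a fixed 22 mm rod; its one neck, 11 mm thick and 9 mm tall, is 62 to 86 mm above the table at mid-height: unknown, not reported. 22 mm above the neck is a knob 34 mm across, 20 mm tall. Only the neck passes the clip's gap, from any side; the rod stops the bore centre 21 mm from the axis.
- candle: Clear glass candlestick, 72 mm across the foot and 123 mm tall, standing loose; origin under its centre.
There are look-alikes about, which are no part of the job. What is shaped like the part that bears clip_grip but purple is not meant.

How it is judged:
At the end, for the whole second after the job is handed in: The clip sits on the neck of the screw with its bore centre within 4 mm of the screw's axis seen from above and more than 56 mm above the table, tab up and level within 17 degrees, released and at rest (horizontal distance between clip_bore and press_axis below 0.004 m and height (world z) of clip_bore above 0.056 m and angle between clip_bore's own z axis and vertical below 0.3 rad and linear speed of clip below 0.02 m/s); the robot touches nothing.
It fails at once if the clip is pressed against the press or its screw with more than 25 N (contact force between clip and press above 25 N).
It fails at once if the glass candlestick is moved by more than 20 mm (distance of candle from where it was at the start of the episode above 0.02 m).
It also fails if it takes over 72 s, if anything falls off the work surface, if the arm or the gripper's body presses on something with over 40 N, if the wrist force passes 120 N, or if a joint passes its speed limit or range.

ROBOT

A 6-joint arm with a two-finger parallel gripper is mounted at the origin on a cart in front of the work surface, level with it; the furniture and walls round the work are solid. World frame = base frame: x ahead of the robot, y to its left, z up, the work surface at z = 0. Lengths are in m, angles in rad, forces in N, time in s.
With the tool pointing down it reaches from about 0.35 to 0.775 m from the base axis. Payload 7.3 kg.
Tool frame: the origin (TCP) lies midway between the tips of the shut fingers; the grasp point (between the pads) lies 19 mm behind it; z points along the fingers, y is the direction in which the jaws open and shut (so a half turn about z gives the same grasp; the last joint's range is limited). The gripper opens to 92 mm and grips with 3 to 60 N. Pads are 19 mm wide; open, the fingers measure 130 mm over their backs; the gripper's body (75 mm by 190 mm) begins 47 mm behind the grasp point.
Start: joints at [0.994, 0.342, 1.524, -0, 1.275, -0.146], TCP at [0.219, 0.477, 0.199] pointing down, gripper open.
Joint ranges: [-2.53, 2.53], [-0.77, 2.02], [0.04, 2.7], [-1, 4.14], [0.28, 2.66], [-3.11, 3.11]. Speed limits (rad/s): [2.57, 2.57, 3.14, 3.14, 3.14, 3.14].

INTERFACE

Orientations are given as [roll, pitch, yaw] about the fixed x, y, z axes, in that order (R = Rz(yaw) Ry(pitch) Rx(roll)).
In Python, from cell import robot gives the robot as it stands.
- The arm moves only by the tool step_arm, never from a script. Its argument "moves" is a list that holds one entry, the list of rows, each a list of 4 numbers: the shift along the tool's x, y, z in m, then the turn about the tool's z in rad. In form: [[[dx, dy, dz, roll], ...]]. A call has 1 to 8 rows; each row shifts and turns the commanded pose from where the row before left it, along the tool's axes as they then stand; what a row does not reach is not made up. A row lasts 1/12 s, in which the tool goes at most 41.7 mm and 7.16 degrees, less where a joint would pass 70% of its speed; a pose out of reach is approached as far as the arm can. A call with a gripper value outside its range is refused whole. "hand" is the opening, from 0 (shut) to 1 (fully open), set as the call begins (left out, the last holds). The fingers move at their own pace and stop on an object; "force" is the grip in N (left out, the last holds). Time passes only in rows, so rows that do not move let the fingers close. It gives the time, the measured TCP pose, the force and the opening at its end, in the units of the state.
- robot.observe(): the state, without advancing time (a new reading comes with each control period).
- robot.read_camera(name): name is "scene" or "top" or "wrist"; returns a dict with "frame" (400x640x3 uint8, red, green, blue), "fovy" (degrees; the focal length in pixels is half the picture's height over the tangent of half this angle, whatever the lens; pixels are square), "cx", "cy" (the principal point, pixels), "R" (3x3) and "t" (3): a world point X has camera coordinates R X + t. Camera axes: x right, y down, z forward; pixel columns grow to the right and rows downward; lengths in m; the calibration is good to about 2 mm. A picture is of the moment at which its call begins. There is no depth.
- robot.hand_in(): hands the job in, once; it reports no verdict.
The state is a dict: "time": time; "qpos": joint angles; "qvel": joint speeds; "joint_efforts": joint torques, N m; "tool_pos": TCP position; "tool_rot": TCP orientation; "contact_force": force on the tool from outside, world axes, zero at the start; "torque": the same for the moment, N m; "opening": finger opening in m.
Only numpy, scipy, OpenCV 4.12 (cv2) and the standard library are available. Lean on these libraries where they do the work, as an engineer would, in place of code of your own. Each camera call takes 0.05 s, during which the arm holds its last target.

## Working session

There is one attempt and no reset: what is moved stays moved. The work goes in short steps, Python scripts to look and compute and a tool call to move; the robot and the scene stay as the last step left them, time stands still between calls to the robot, and variables do not carry over. Pictures are saved under pics/ and viewed, and the job is handed in when it is done.

Besides the shell and the picture viewer there is one more tool, called after ">>>" in YAML: its name, and indented under it one key for each argument. step_arm: Moves the arm, as the interface text tells. Its arguments: {"type":"object","properties":{"moves":{"type":"array","items":{"type":"array","items":{"type":"array","items":{"type":"number"}}}},"hand":{"type":"number"},"force":{"type":"number"}},"required":["moves"]}

```bash
mkdir -p pics; ls; cat > h.py <<'E'
import numpy as np, cv2
from cell import robot
def cam(n,save=None):
    c=robot.read_camera(n)
    if save: cv2.imwrite('pics/'+save,cv2.cvtColor(c['frame'],cv2.COLOR_RGB2BGR))
    return c
def K(c):
    f=c['frame'].shape[0]/2/np.tan(np.radians(c['fovy'])/2); return f
def proj(c,X):
    p=np.array(c['R'])@np.array(X)+np.array(c['t']); f=K(c); return np.array([c['cx']+f*p[0]/p[2],c['cy']+f*p[1]/p[2]])
def ray(c,uv):
    f=K(c);R=np.array(c['R']);t=np.array(c['t'])
    d=R.T@np.array([(uv[0]-c['cx'])/f,(uv[1]-c['cy'])/f,1]); return -R.T@t,d
def plane(c,uv,z):
    o,d=ray(c,uv); return o+d*(z-o[2])/d[2]
def tri(c1,u1,c2,u2):
    o1,d1=ray(c1,u1);o2,d2=ray(c2,u2)
    A=np.stack([d1,-d2],1);s=np.linalg.lstsq(A,o2-o1,rcond=None)[0]
    a=o1+s[0]*d1;b=o2+s[1]*d2
    return (a+b)/2,np.linalg.norm(a-b)
E
python3 - <<'E'
from h import *
for n in ['scene','top','wrist']:
    c=cam(n,n+'0.png'); print(n,c['fovy'],c['cx'],c['cy'],np.round(-np.array(c['R']).T@c['t'],3),np.round(c['R'],2).tolist())
print(robot.observe())
E
```

```text
pics
scene 48.66831854722561 321.6078097335758 202.54530574274892 [ 0.098 -0.488  0.669] [[0.74, -0.68, -0.01], [-0.45, -0.48, -0.75], [0.51, 0.56, -0.66]]
top 52.1881045216074 322.51748990097434 212.47678738799067 [ 0.449 -0.005  0.9  ] [[-0.0, -1.0, -0.01], [-0.99, 0.0, -0.12], [0.12, 0.01, -0.99]]
wrist 67.06989321658347 319.1200766969863 203.3479942911438 [0.159 0.505 0.384] [[0.42, 0.91, -0.0], [0.88, -0.4, 0.25], [0.22, -0.1, -0.97]]
{'time': 0.15, 'qpos': array([ 9.94010404e-01,  3.42603614e-01,  1.52474077e+00, -3.01739971e-05,
        1.27537884e+00, -1.46000161e-01]), 'qvel': array([ 2.74328834e-05,  3.60526931e-05, -3.03175840e-03, -2.87790481e-04,
        7.07519554e-04,  1.40231242e-03]), 'joint_efforts': array([ 1.59275587e-03, -4.31469798e+01, -2.44353658e+01,  7.17981532e-02,
        5.38084307e-02, -5.62373043e-05]), 'tool_pos': array([0.21905295, 0.47678149, 0.19820321]), 'tool_rot': array([-3.14046991e+00, -1.35927533e-04,  2.71081562e+00]), 'contact_force': array([-0.24969082, -0.63444345,  0.0881243 ]), 'torque': array([-4.71928206e-05,  9.21906315e-03,  2.84304696e-02]), 'opening': 0.09154058527236948}
```

View pics/scene0.png

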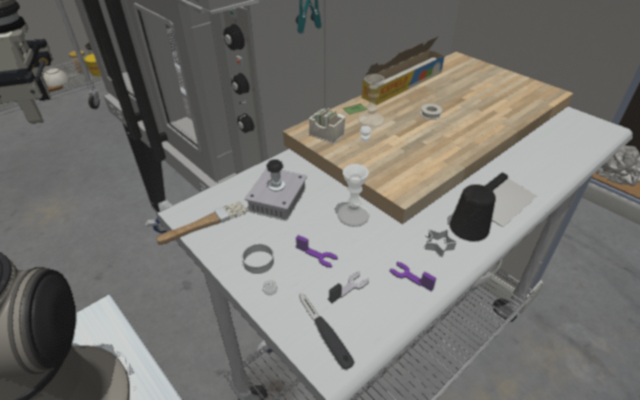

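View pics/top0.png

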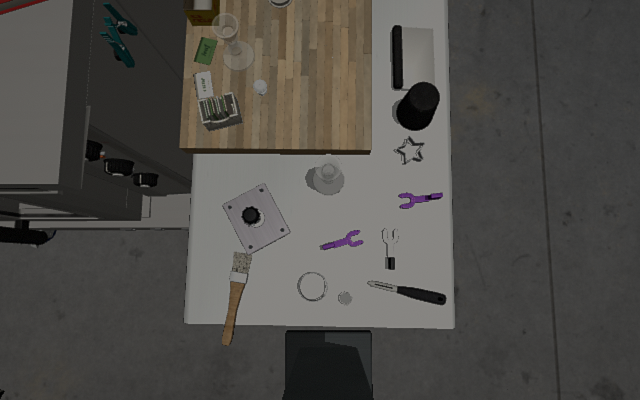

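View pics/wrist0.png

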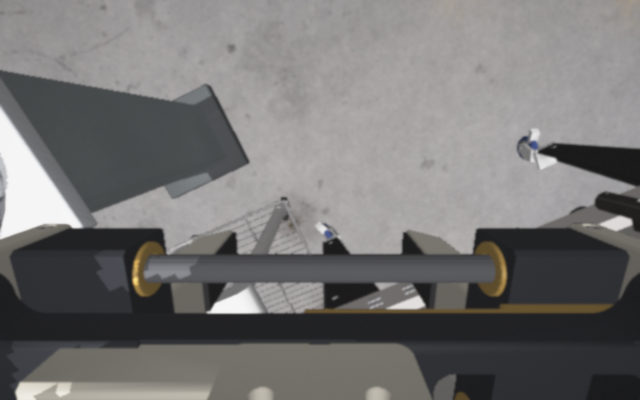

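```bash
python3 - <<'E'
from h import *
a=cv2.imread('pics/top0.png');b=cv2.imread('pics/scene0.png')
p=cv2.resize(a[220:280,355:425],None,fx=5.5,fy=5.5,interpolation=cv2.INTER_CUBIC)
q=cv2.resize(b[255:315,315:385],None,fx=5.5,fy=5.5,interpolation=cv2.INTER_CUBIC)
cv2.imwrite('pics/crop1.png',np.hstack([p,q]))
p=cv2.resize(a[175:260,215:305],None,fx=4.4,fy=4.4,interpolation=cv2.INTER_CUBIC)
q=cv2.resize(b[150:235,240:330],None,fx=4.4,fy=4.4,interpolation=cv2.INTER_CUBIC)
cv2.imwrite('pics/crop2.png',np.hstack([p,q]))
E
```

```text
(no output)
```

View pics/crop1.png

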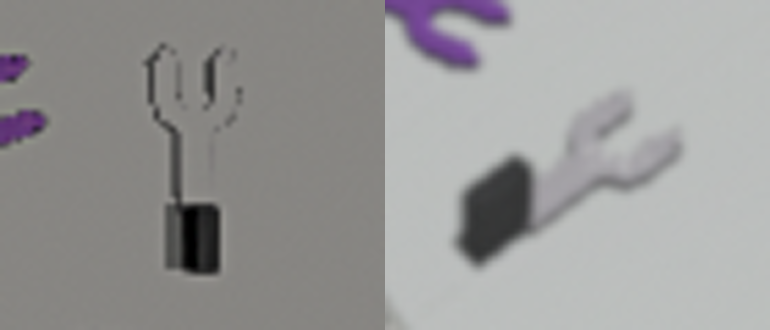

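View pics/crop2.png

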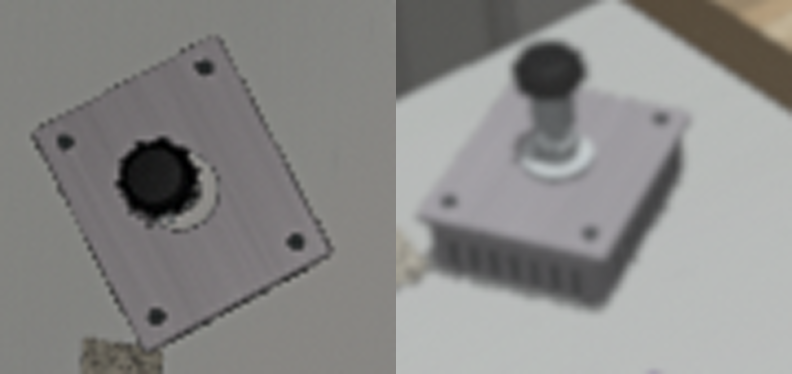

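```bash
python3 - <<'E'
from h import *
c=cam('top');s=cam('scene')
T=lambda x,y:(355+x/5.5-.5+.1,220+y/5.5-.4)
print('tab top L,R',plane(c,T(182,238),.034),plane(c,T(220,238),.034),'bottomL',plane(c,T(165,238),0))
print('tab ends',plane(c,T(200,203),.034),plane(c,T(200,272),.034))
print('tips',plane(c,T(162,45),.006),plane(c,T(226,48),.006),'bore~',plane(c,T(195,85),.006))
print('bore sides',plane(c,T(148,90),.006),plane(c,T(240,90),.006),'stem',plane(c,T(175,170),.006),plane(c,T(215,170),.006))
S=lambda x,y:(315+(x-385)/5.5-.4,255+y/5.5-.4)
print('scene tab top',[plane(s,S(*p),.034).round(4) for p in [(522,157),(466,192)]], 'bottom near corner',plane(s,S(478,266),0),plane(s,S(533,232),0))
print('scene tips',[plane(s,S(*p),.006).round(4) for p in [(625,95),(675,137)]])
P=[(65,142),(205,68),(297,242),(156,317)]
Q=[np.array(plane(c,(215+x/4.4-.4,175+y/4.4-.4),.044)) for x,y in P]
print(np.round(Q,4),np.mean(Q,0))
Q2=[np.array(plane(c,(215+x/4.4-.4,175+y/4.4-.4),.044)) for x,y in [(33,133),(215,37),(332,252),(148,350)]]
print(np.round(Q2,4),np.mean(Q2,0),[np.linalg.norm(Q2[i]-Q2[i-1]) for i in range(4)])
# knob
ku=(215+158/4.4-.4,175+178/4.4-.4); kv=(240+(548-396)/4.4-.4,150+55/4.4-.4)
m=np.mean(Q,0); 
for z in (.08,.1,.12,.13,.14): print(z,plane(c,ku,z),proj(s,[m[0],m[1],z]))
print('knob scene',(240+(549-396)/4.4-.4,150+np.array([42,98,160,178])/4.4-.4))
print('ring scene', plane(s,(240+(557-396)/4.4-.4,150+155/4.4-.4),.049))
print('candle',plane(c,(322,185),0.0),plane(s,(353,214),0))
E
```

```text
tab top L,R [ 0.45068855 -0.12853265  0.034     ] [ 0.45068307 -0.1430104   0.034     ] bottomL [ 0.45075978 -0.1266648   0.        ]
tab ends [ 0.4639774  -0.13567285  0.034     ] [ 0.43782308 -0.1351191   0.034     ]
tips [ 0.52709249 -0.1261268   0.006     ] [ 0.52585163 -0.15154263  0.006     ] bore~ [ 0.51111756 -0.13891515  0.006     ]
bore sides [ 0.50915367 -0.12022978  0.006     ] [ 0.50910418 -0.15671312  0.006     ] stem [ 0.47745707 -0.13031439  0.006     ] [ 0.47744403 -0.14610675  0.006     ]
scene tab top [array([ 0.4608, -0.1362,  0.034 ]), array([ 0.4376, -0.134 ,  0.034 ])] bottom near corner [ 0.43774019 -0.13985829  0.        ] [ 0.46076103 -0.14247931  0.        ]
scene tips [array([ 0.5224, -0.1258,  0.006 ]), array([ 0.5215, -0.1505,  0.006 ])]
[[0.5689 0.2061 0.044 ]
 [0.6049 0.139  0.044 ]
 [0.5203 0.0933 0.044 ]
 [0.4846 0.1602 0.044 ]] [0.54466189 0.14967485 0.044     ]
[[0.5733 0.2218 0.044 ]
 [0.6202 0.1344 0.044 ]
 [0.5155 0.0765 0.044 ]
 [0.4689 0.1637 0.044 ]] [0.5444694  0.14910282 0.044     ] [np.float64(0.11946553938477175), np.float64(0.0991240420117586), np.float64(0.11968326706840438), np.float64(0.09883077132434645)]
0.08 [0.54697145 0.15376151 0.08      ] [275.93917611 173.14008863]
0.1 [0.54458128 0.14990148 0.1       ] [275.2505403  165.77546251]
0.12 [0.54219112 0.14604145 0.12      ] [274.54265448 158.20496695]
0.13 [0.54099603 0.14411144 0.13      ] [274.1812388  154.33980157]
0.14 [0.53980095 0.14218142 0.14      ] [273.81470005 150.41984734]
knob scene (274.3727272727273, array([159.14545455, 171.87272727, 185.96363636, 190.05454545]))
ring scene [0.5419289  0.14901836 0.049     ]
candle [0.62402655 0.01000171 0.        ] [6.37840067e-01 5.56967417e-04 0.00000000e+00]
```

```bash
python3 - <<'E'
from h import *
s=cam('scene')
b=s['frame'][155:205,250:305][:,:,::-1]
q=cv2.resize(b,None,fx=12,fy=12,interpolation=cv2.INTER_CUBIC)
q=cv2.convertScaleAbs(q,alpha=1.2)
cv2.imwrite('pics/crop3.png',q)
m=np.array([.5445,.1495,0]);d=np.array([.573,.82,0]);
for z in (.049,.055,.06,.065,.07,.075,.08,.085,.09,.095,.1,.105,.11,.115):
    f=lambda X:(proj(s,X)-[250,155]+.5)*12
    print(z,f(m+[0,0,z]).round(),'back17',f(m+17e-3*d+[0,0,z]).round(),'front17',f(m-17e-3*d+[0,0,z]).round(),'front11',f(m-11e-3*d+[0,0,z]).round()[1])
E
```

```text
0.049 [330. 357.] back17 [324. 301.] front17 [335. 414.] front11 394.0
0.055 [327. 332.] back17 [322. 276.] front17 [333. 389.] front11 369.0
0.06 [325. 310.] back17 [320. 255.] front17 [331. 368.] front11 347.0
0.065 [323. 289.] back17 [318. 234.] front17 [329. 346.] front11 326.0
0.07 [321. 268.] back17 [316. 212.] front17 [327. 325.] front11 305.0
0.075 [319. 246.] back17 [314. 191.] front17 [325. 303.] front11 283.0
0.08 [317. 224.] back17 [312. 169.] front17 [323. 281.] front11 261.0
0.085 [315. 203.] back17 [310. 147.] front17 [321. 259.] front11 239.0
0.09 [313. 181.] back17 [308. 125.] front17 [318. 237.] front11 217.0
0.095 [311. 158.] back17 [306. 103.] front17 [316. 215.] front11 195.0
0.1 [309. 136.] back17 [304.  81.] front17 [314. 193.] front11 172.0
0.105 [307. 114.] back17 [302.  59.] front17 [312. 170.] front11 150.0
0.11 [305.  91.] back17 [299.  36.] front17 [310. 147.] front11 127.0
0.115 [303.  68.] back17 [297.  14.] front17 [308. 124.] front11 104.0
```

View pics/crop3.png

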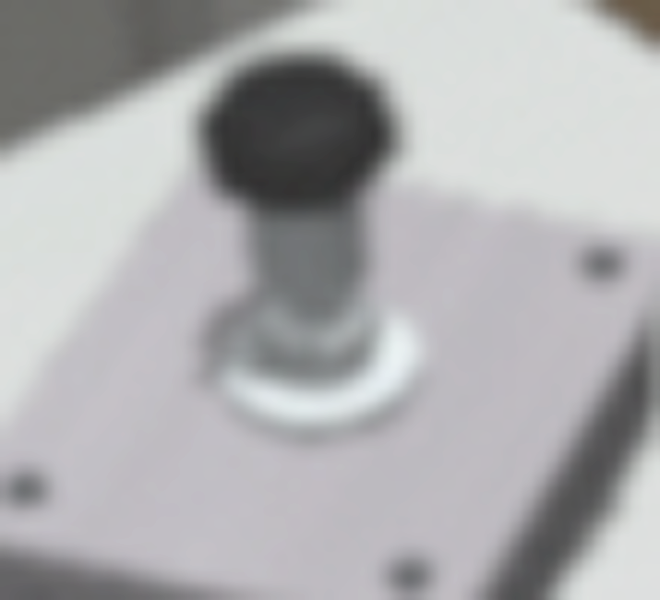

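>>> step_arm:
  moves:
    - [[0, 0, 0, -0.1], [0, 0, 0, -0.1], [0, 0, 0, -0.1], [0, 0, 0, -0.09]]
  hand: 1
  force: 25

```text
time: 0.63
tool_pos: [0.2192, 0.477, 0.1987]
tool_rot: [-3.142, -0.0, 3.106]
contact_force: [-0.9, 0.1, 0.1]
opening: 0.0917
```

```bash
cat >> h.py <<'E'
from scipy.spatial.transform import Rotation as Ro
def delta(target):
    st=robot.observe();R=Ro.from_euler('xyz',st['tool_rot']).as_matrix()
    return R.T@(np.array(target)-st['tool_pos'])
def show():
    st=robot.observe(); print(round(st['time'],2),st['tool_pos'].round(4),st['tool_rot'].round(4),st['contact_force'].round(2),round(st['opening'],4),st['qpos'].round(2))
E
python3 - <<'E'
from h import *
show();print(delta([.45,-.136,.2]))
E
```

```text
0.63 [0.2192 0.477  0.1987] [-3.1415e+00 -1.0000e-04  3.1058e+00] [-0.93  0.13  0.1 ] 0.0917 [ 0.99  0.34  1.52 -0.    1.28 -0.54]
[-0.25258732 -0.60435706 -0.00130107]
```

>>> step_arm:
  moves:
    - [[-0.014, -0.033, 0, 0], [-0.014, -0.033, 0, 0], [-0.014, -0.033, 0, 0], [-0.014, -0.033, 0, 0], [-0.014, -0.033, 0, 0], [-0.014, -0.033, 0, 0], [-0.014, -0.033, 0, 0], [-0.014, -0.033, 0, 0]]

```text
time: 1.3
tool_pos: [0.3205, 0.2072, 0.1989]
tool_rot: [3.141, 0.001, 3.101]
contact_force: [0.4, 0.0, -0.2]
opening: 0.0918
```

>>> step_arm:
  moves:
    - [[-0.014, -0.033, 0, 0], [-0.014, -0.033, 0, 0], [-0.014, -0.033, 0, 0], [-0.014, -0.033, 0, 0], [-0.014, -0.033, 0, 0], [-0.014, -0.033, 0, 0], [-0.014, -0.033, 0, 0], [-0.014, -0.033, 0, 0]]

```text
time: 1.97
tool_pos: [0.4218, -0.0615, 0.1989]
tool_rot: [3.142, 0.001, 3.1]
contact_force: [1.0, -0.1, 0.3]
opening: 0.0918
```

```bash
python3 - <<'E'
from h import *
cam('wrist','w1.png');show();print(delta([.45,-.136,.1]))
E
```

```text
2.02 [ 0.4244 -0.0668  0.1989] [-3.1378e+00  2.9000e-03  3.0982e+00] [ 3.09 -4.93  0.74] 0.0915 [-0.33  0.16  1.77 -0.    1.21 -1.86]
[-0.02825075 -0.06762436  0.09924008]
```

View pics/w1.png

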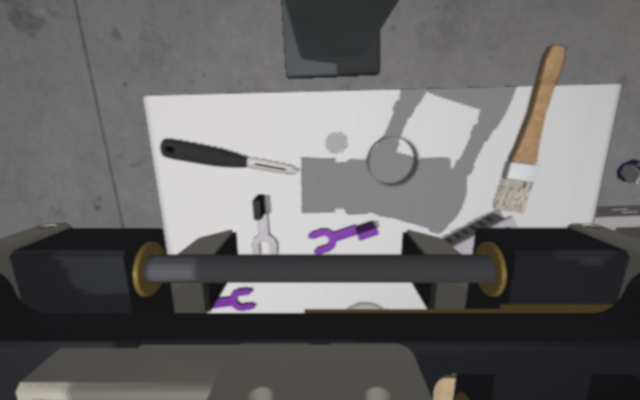

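>>> step_arm:
  moves:
    - [[-0.02, -0.022, 0, 0], [-0.02, -0.022, 0, 0], [-0.02, -0.022, 0, 0], [0, 0, 0, 0], [0, 0, 0, 0]]

```text
time: 2.43
tool_pos: [0.4789, -0.1286, 0.1981]
tool_rot: [3.141, -0.001, 3.099]
contact_force: [-0.7, 0.4, -0.4]
opening: 0.092
```

```bash
python3 - <<'E'
from h import *
c=cam('wrist');f=c['frame'][:,:,::-1];show()
print([proj(c,p).round() for p in [[.45,-.136,.034],[.509,-.138,.006]]])
u,v=proj(c,[.48,-.137,.02]).astype(int); x0,y0=u-50,max(v-60,0)
print(x0,y0)
cv2.imwrite('pics/w2.png',cv2.resize(f[y0:y0+120,x0:x0+100],None,fx=5,fy=5,interpolation=cv2.INTER_CUBIC))
E
```

```text
2.48 [ 0.4783 -0.1277  0.1982] [ 3.1407e+00 -1.3000e-03  3.1001e+00] [-0.13 -0.25 -0.2 ] 0.0915 [-0.42  0.29  1.6   0.    1.25 -1.95]
[array([311., 161.]), array([312., 204.])]
261 124
```

View pics/w2.png

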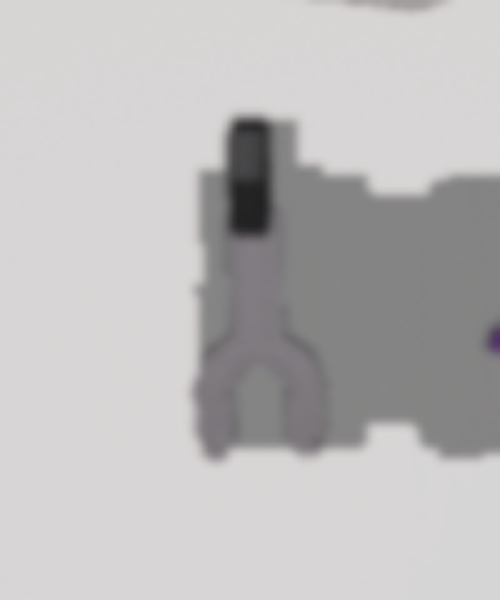

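```bash
python3 - <<'E'
from h import *
c=cam('wrist')
W=lambda x,y:(261+x/5-.4,124+y/5-.4)
for n,p,z in [('tabL',(229,180),.034),('tabR',(270,180),.034),('tabfrontMid',(249,235),.034),('tab back',(250,118),.034),('tab back z0',(250,118),.0),('tipL',(214,458),.006),('tipR',(308,455),.006),('CL',(195,395),.006),('CR',(327,390),.006),('boreL',(232,400),.006),('boreR',(286,400),.006),('bore top',(260,360),.006),('stemL',(231,285),.006),('stemR',(284,285),.006)]:
    print(n,plane(c,W(*p),z).round(4))
E
```

```text
tabL [ 0.4479 -0.1405  0.034 ]
tabR [ 0.4483 -0.131   0.034 ]
tabfrontMid [ 0.4608 -0.1365  0.034 ]
tab back [ 0.434 -0.135  0.034]
tab back z0 [ 0.4361 -0.136   0.    ]
tipL [ 0.5227 -0.1494  0.006 ]
tipR [ 0.5229 -0.1249  0.006 ]
CL [ 0.5055 -0.1534  0.006 ]
CR [ 0.5056 -0.1193  0.006 ]
boreL [ 0.5073 -0.1439  0.006 ]
boreR [ 0.5078 -0.13    0.006 ]
bore top [ 0.497  -0.1362  0.006 ]
stemL [ 0.4772 -0.1426  0.006 ]
stemR [ 0.4778 -0.1292  0.006 ]
```

```bash
python3 - <<'E'
from h import *
print(delta([.4478,-.1357,.004]))
E
```

```text
[ 0.0296927  -0.00983046  0.19444517]
```

>>> step_arm:
  moves:
    - [[0.015, -0.005, 0, -0.02], [0.015, -0.005, 0.02, 0], [0, 0, 0.03, 0], [0, 0, 0.03, 0], [0, 0, 0.02, 0], [0, 0, 0.01, 0], [0, 0, 0, 0], [0, 0, 0, 0]]

```text
time: 3.2
tool_pos: [0.448, -0.1362, 0.089]
tool_rot: [3.141, -0.001, 3.122]
contact_force: [-0.5, -0.5, 0.5]
opening: 0.092
```

```bash
python3 - <<'E'
from h import *
show();print(delta([.4478,-.1357,.004]))
cam('wrist','w3.png')
E
```

```text
3.2 [ 0.448  -0.1362  0.089 ] [ 3.1412e+00 -5.0000e-04  3.1218e+00] [-0.45 -0.54  0.53] 0.092 [-0.46  0.37  1.83  0.    0.95 -2.01]
[0.00019599 0.00043296 0.08496395]
```

View pics/w3.png

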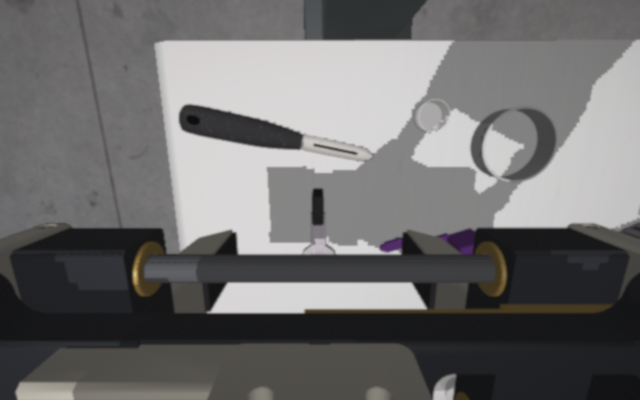

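>>> step_arm:
  moves:
    - [[0, 0, 0, 0], [0, 0, 0.02, 0], [0, 0, 0.02, 0], [0, 0, 0.02, 0], [0, 0, 0.015, 0], [0, 0, 0.006, 0], [0, 0, 0.003, 0], [0, 0, 0, 0]]
  hand: 0.5

```text
time: 3.92
tool_pos: [0.4488, -0.1372, 0.0051]
tool_rot: [-3.141, 0.001, 3.121]
contact_force: [-0.4, 0.5, 0.3]
opening: 0.0473
```

>>> step_arm:
  moves:
    - [[0, 0, 0, 0], [0, 0, 0, 0], [0, 0, 0, 0], [0, 0, 0, 0], [0, 0, 0, 0], [0, 0, 0, 0], [0, 0, 0, 0], [0, 0, 0, 0]]
  hand: 0
  force: 25

```text
time: 4.58
tool_pos: [0.4486, -0.1372, 0.0048]
tool_rot: [-3.141, 0.0, 3.121]
contact_force: [-0.8, 1.1, 1.3]
opening: 0.0079
```

```bash
python3 - <<'E'
from h import *
show()
E
```

```text
4.58 [ 0.4486 -0.1372  0.0048] [-3.1415e+00  3.0000e-04  3.1208e+00] [-0.85  1.12  1.28] 0.0079 [-0.46  0.51  1.91  0.    0.73 -2.01]
```

>>> step_arm:
  moves:
    - [[0, 0, -0.01, 0], [0, 0, -0.02, 0], [0, 0, -0.03, 0], [0, 0, -0.03, 0], [0, 0, -0.03, 0], [0, 0, -0.03, 0], [0, 0, -0.015, 0], [0, 0, 0, 0]]

```text
time: 5.25
tool_pos: [0.4503, -0.1379, 0.1731]
tool_rot: [-3.139, 0.006, 3.121]
contact_force: [-0.1, 0.4, -0.1]
opening: 0.0083
```

```bash
python3 - <<'E'
from h import *
show(); print(delta([.44,.149,.17]))
cam('wrist','w4.png'); cam('scene','s4.png')
E
```

```text
5.25 [ 0.4503 -0.1379  0.1731] [-3.1387  0.0063  3.1209] [-0.11  0.42 -0.06] 0.0083 [-0.46  0.26  1.71  0.    1.16 -2.01]
[0.01622703 0.28666579 0.00215438]
```

View pics/w4.png

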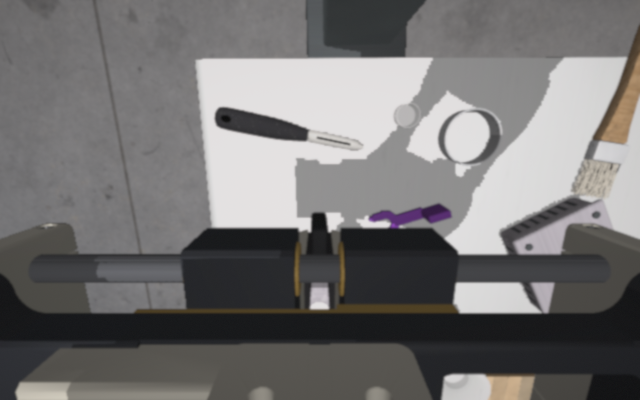

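View pics/s4.png

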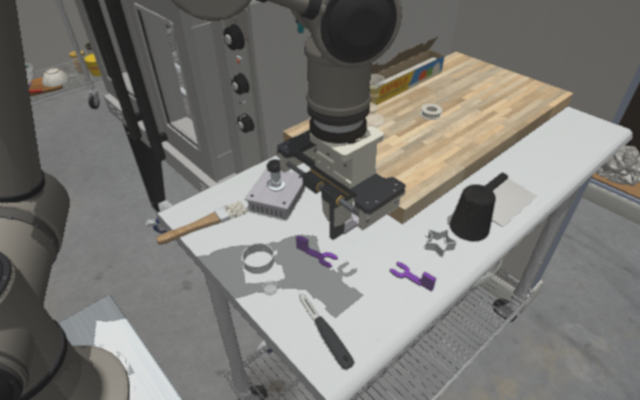

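>>> step_arm:
  moves:
    - [[0, 0.02, 0, 0.06], [0, 0.035, 0, 0.06], [0, 0.035, 0, 0.06], [0, 0.035, 0, 0.05], [0, 0.035, 0, 0], [0, 0.03, 0, 0], [0, 0.02, 0, 0], [0, 0, 0, 0]]

```text
time: 6.02
tool_pos: [0.484, 0.0724, 0.1675]
tool_rot: [3.141, -0.004, 2.894]
contact_force: [-0.6, -0.7, -0.7]
opening: 0.0077
```

```bash
python3 - <<'E'
from h import *
show(); print(delta([.4457,.1744,.17]))
E
```

```text
6.02 [0.484  0.0724 0.1675] [ 3.1412 -0.0037  2.8943] [-0.55 -0.75 -0.68] 0.0077 [-0.01  0.31  1.67  0.    1.17 -1.33]
[ 0.06214482  0.08951077 -0.00220719]
```

>>> step_arm:
  moves:
    - [[0.02, 0.025, 0, 0], [0.02, 0.03, 0, 0], [0.02, 0.03, 0, 0], [0.002, 0.005, 0, 0], [0, 0, 0, 0], [0, 0, 0, 0], [0, 0, 0, 0]]

```text
time: 6.6
tool_pos: [0.4471, 0.1703, 0.169]
tool_rot: [-3.141, -0.001, 2.89]
contact_force: [0.0, 0.1, -1.1]
opening: 0.0081
```

```bash
python3 - <<'E'
from h import *
show(); print(delta([.4457,.1744,.1]))
c=cam('top');s=cam('scene')
a=c['frame'][150:290,190:330,::-1];b=s['frame'][110:250,190:350,::-1]
cv2.imwrite('pics/c5.png',np.hstack([cv2.resize(a,None,fx=2.6,fy=2.6,interpolation=2),cv2.resize(b,None,fx=2.6,fy=2.6,interpolation=2)]))
E
```

```text
6.6 [0.4471 0.1703 0.169 ] [-3.1406e+00 -9.0000e-04  2.8897e+00] [ 0.01  0.12 -1.06] 0.0081 [ 0.2   0.29  1.69 -0.    1.16 -1.11]
[0.00235083 0.00371849 0.06903159]
```

View pics/c5.png

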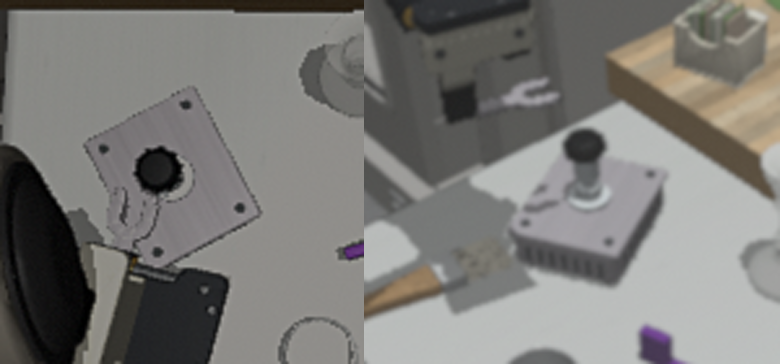

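>>> step_arm:
  moves:
    - [[0.002, 0.004, 0.01, 0], [0, 0, 0.025, 0], [0, 0, 0.025, 0], [0, 0, 0.025, 0], [0, 0, 0.015, 0], [0, 0, 0.003, 0], [0, 0, 0, 0], [0, 0, 0, 0]]

```text
time: 7.37
tool_pos: [0.4469, 0.1756, 0.0675]
tool_rot: [3.141, 0.001, 2.89]
contact_force: [0.9, 0.8, -0.3]
opening: 0.008
```

```bash
cat > look.py <<'E'
from h import *
import sys
show(); 
c=cam('top');s=cam('scene')
a=c['frame'][195:250,220:280,::-1];b=s['frame'][150:205,245:310,::-1]
a=cv2.resize(a,None,fx=6.2,fy=6.2,interpolation=2);b=cv2.resize(b,None,fx=6.2,fy=6.2,interpolation=2)
cv2.imwrite(sys.argv[1],np.hstack([a,b]))
E
python3 look.py pics/c6.png
```

```text
7.37 [0.4469 0.1756 0.0675] [3.1410e+00 1.1000e-03 2.8899e+00] [ 0.89  0.81 -0.27] 0.008 [ 0.21  0.42  1.82  0.    0.9  -1.1 ]
```

View pics/c6.png

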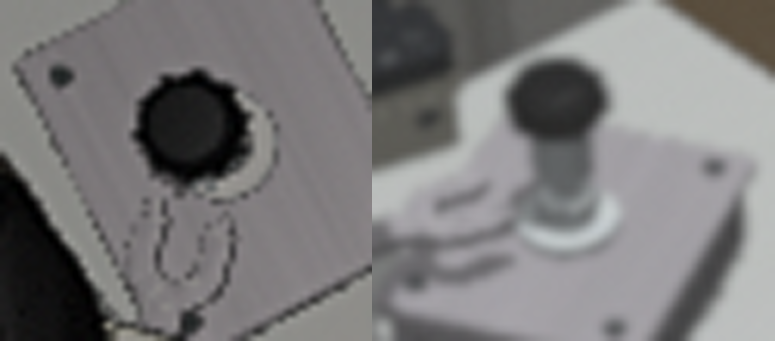

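```bash
python3 - <<'E'
from h import *
c=cam('top');s=cam('scene');st=robot.observe()
yaw=st['tool_rot'][2]-np.pi; ux=np.array([np.cos(yaw),np.sin(yaw),0]);uy=np.array([-ux[1],ux[0],0])
p=st['tool_pos'].copy(); z=p[2]-.0048+.006
B=p+.057*ux; B[2]=z
ax=np.array([.5445,.1492]); r=ax-B[:2]; print('ahead',r@ux[:2],'side',r@uy[:2],yaw)
for cc,x0,y0,w,h,n in ((c,220,195,60,55,'t'),(s,245,150,65,55,'s')):
    k=6.2 if n=='t' else 6.2
    im=cv2.resize(cc['frame'][y0:y0+h,x0:x0+w,::-1],None,fx=k,fy=k,interpolation=2)
    def pt(X,col,r=2):
        u=(proj(cc,X)-[x0,y0]+.5)*k; cv2.circle(im,tuple(int(v) for v in u),r,col,-1)
    for a in np.radians(np.arange(25,336,10)):
        pt(B+.0165*(np.cos(a)*ux+np.sin(a)*uy),(0,0,255),1)
        pt(B+.007*(np.cos(a)*ux+np.sin(a)*uy),(0,255,0),1)
    pt(B+.017*ux+.0115*uy,(255,0,0));pt(B+.017*ux-.0115*uy,(255,0,0))
    if n=='t': A=im
cv2.imwrite('pics/c7.png',np.hstack([A,im]))
E
```

```text
ahead 0.04430854203747343 side -0.0017770833810220228 -0.25098589436688545
```

View pics/c7.png

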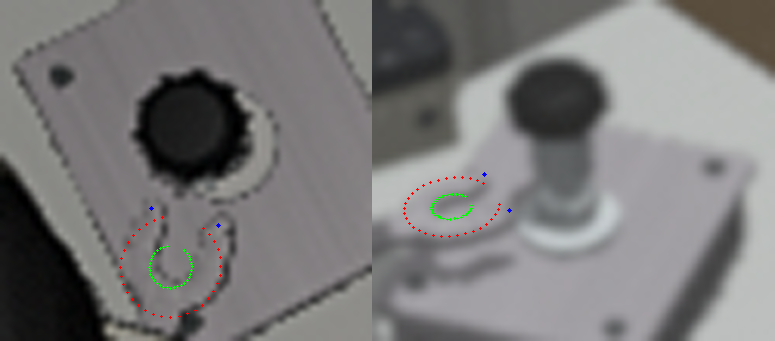

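```bash
python3 - <<'E'
from h import *
c=cam('top');s=cam('scene')
O=[]
for cc,x0,y0,w,h in ((c,228,215,36,40),(s,238,165,52,40)):
    im=cc['frame'][y0:y0+h,x0:x0+w,::-1]
    im=np.clip((im.astype(float)-90)*2.2 if cc is s else im.astype(float)*1.6-60,0,255).astype(np.uint8)
    O.append(cv2.resize(im,None,fx=9,fy=9,interpolation=cv2.INTER_CUBIC))
cv2.imwrite('pics/c8.png',np.hstack(O))
E
```

```text
(no output)
```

View pics/c8.png

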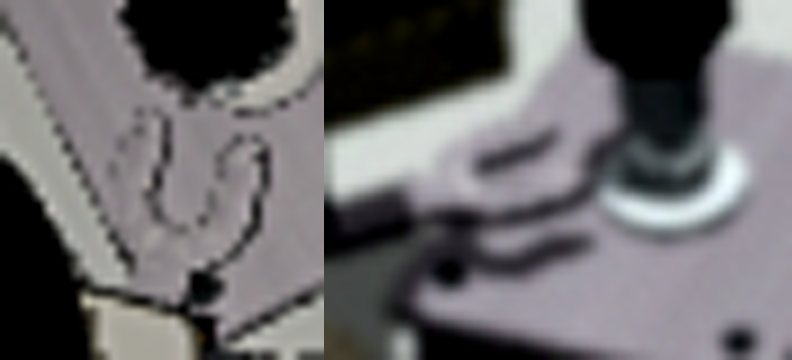

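```bash
python3 - <<'E'
from h import *
c=cam('top');s=cam('scene');show();st=robot.observe()
yaw=st['tool_rot'][2]-np.pi; ux=np.array([np.cos(yaw),np.sin(yaw)]);uy=np.array([-ux[1],ux[0]])
T=lambda x,y:(228+x/9-.45,215+y/9-.45)
ax=np.array([.5445,.1492]);tcp=st['tool_pos'][:2]
def rel(P): return ((P[:2]-tcp)@ux*1e3).round(1),((P[:2]-tcp)@uy*1e3).round(1)
for n,p in [('tips',(194,123)),('tipL',(140,108)),('tipR',(248,138)),('bore bottom',(185,228)),('outL',(113,170)),('outR',(269,178)),('gapL',(163,150)),('gapR',(222,160))]:
    print(n,rel(plane(c,T(*p),.0687)))
print('axis',rel(np.array([*ax,0])))
S=lambda x,y:(238+(x-324)/9-.45,165+y/9-.45)
for n,p in [('gap L inner edge start',(480,165)),('gapL end',(555,138)),('lower edge R tip',(600,180)),('R lower',(540,212)),('R lower',(430,222))]:
    print(n,rel(plane(s,S(*p),.0687)),rel(plane(s,S(*p),.0627)))
E
```

```text
7.77 [0.4463 0.1761 0.0672] [3.1411e+00 9.0000e-04 2.8909e+00] [-0.71 -1.25 -0.27] 0.0084 [ 0.22  0.42  1.83  0.    0.9  -1.1 ]
tips (np.float64(77.0), np.float64(1.3))
tipL (np.float64(77.2), np.float64(14.1))
tipR (np.float64(76.7), np.float64(-11.6))
bore bottom (np.float64(53.5), np.float64(-3.2))
outL (np.float64(62.1), np.float64(16.3))
outR (np.float64(69.1), np.float64(-18.7))
gapL (np.float64(69.3), np.float64(6.5))
gapR (np.float64(70.4), np.float64(-7.2))
axis (np.float64(101.8), np.float64(-1.7))
gap L inner edge start (np.float64(52.8), np.float64(2.9)) (np.float64(55.1), np.float64(10.2))
gapL end (np.float64(72.8), np.float64(3.9)) (np.float64(75.2), np.float64(11.2))
lower edge R tip (np.float64(76.0), np.float64(-16.4)) (np.float64(78.5), np.float64(-9.3))
R lower (np.float64(58.6), np.float64(-20.7)) (np.float64(61.0), np.float64(-13.7))
R lower (np.float64(34.3), np.float64(-11.6)) (np.float64(36.3), np.float64(-4.5))
```

>>> step_arm:
  moves:
    - [[0, -0.0015, 0.001, 0], [-0.004, 0, 0, 0], [-0.005, 0, 0, 0], [-0.004, 0, 0, 0], [-0.003, 0, 0, 0], [0, 0, 0, 0], [0, 0, 0, 0], [0, 0, 0, 0]]
  hand: 0
  force: 15

```text
time: 8.43
tool_pos: [0.461, 0.1705, 0.0656]
tool_rot: [-3.141, -0.0, 2.891]
contact_force: [0.3, 0.5, -0.3]
opening: 0.0087
```

```bash
cat > look2.py <<'E'
from h import *
import sys
c=cam('top');s=cam('scene')
O=[]
for cc,x0,y0,w,h in ((c,228,205,36,45),(s,243,155,50,45)):
    im=cc['frame'][y0:y0+h,x0:x0+w,::-1]
    im=np.clip((im.astype(float)-60)*1.7 if cc is s else im.astype(float)*1.6-60,0,255).astype(np.uint8)
    O.append(cv2.resize(im,None,fx=9,fy=9,interpolation=cv2.INTER_CUBIC))
cv2.imwrite(sys.argv[1],np.hstack(O))
st=robot.observe();show()
yaw=st['tool_rot'][2]-np.pi; ux=np.array([np.cos(yaw),np.sin(yaw)]);uy=np.array([-ux[1],ux[0]])
d=np.array([.5445,.1492])-st['tool_pos'][:2]; print('axis rel tcp',d@ux,d@uy)
E
python3 look2.py pics/c9.png
```

```text
8.53 [0.461  0.1706 0.0657] [ 3.1416e+00 -2.0000e-04  2.8909e+00] [ 0.08 -0.97 -0.47] 0.0085 [ 0.2   0.44  1.79  0.    0.91 -1.12]
axis rel tcp 0.08624961777436599 -4.421042780202747e-05
```

View pics/c9.png

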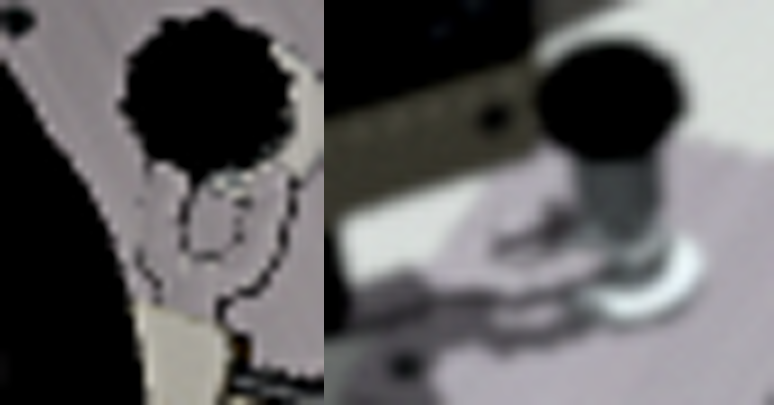

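>>> step_arm:
  moves:
    - [[-0.002, 0, 0, 0], [-0.002, 0, 0, 0], [-0.001, 0, 0, 0], [0, 0, 0, 0], [0, 0, 0, 0]]

```text
time: 8.95
tool_pos: [0.466, 0.1693, 0.0657]
tool_rot: [3.142, -0.0, 2.891]
contact_force: [0.1, -0.3, -0.5]
opening: 0.0087
```

>>> step_arm:
  moves:
    - [[-0.001, 0, 0, 0], [-0.001, 0, 0, 0], [-0.001, 0, 0, 0], [0, 0, 0, 0], [0, 0, 0, 0]]

```text
time: 9.37
tool_pos: [0.469, 0.1686, 0.0657]
tool_rot: [3.141, 0.0, 2.891]
contact_force: [0.6, 0.0, -0.7]
opening: 0.0089
```

>>> step_arm:
  moves:
    - [[-0.001, 0, 0, 0], [-0.001, 0, 0, 0], [-0.001, 0, 0, 0], [0, 0, 0, 0], [0, 0, 0, 0]]

```text
time: 9.78
tool_pos: [0.4719, 0.1678, 0.0657]
tool_rot: [3.142, 0.0, 2.891]
contact_force: [-0.3, 0.6, -0.1]
opening: 0.0087
```

```bash
python3 look2.py pics/c10.png
```

```text
9.88 [0.4718 0.1679 0.0657] [3.1415 0.     2.8908] [-0.58 -0.34 -0.6 ] 0.0088 [ 0.19  0.45  1.77  0.    0.92 -1.13]
axis rel tcp 0.07505311284256518 -5.48279274797677e-05
```

View pics/c10.png

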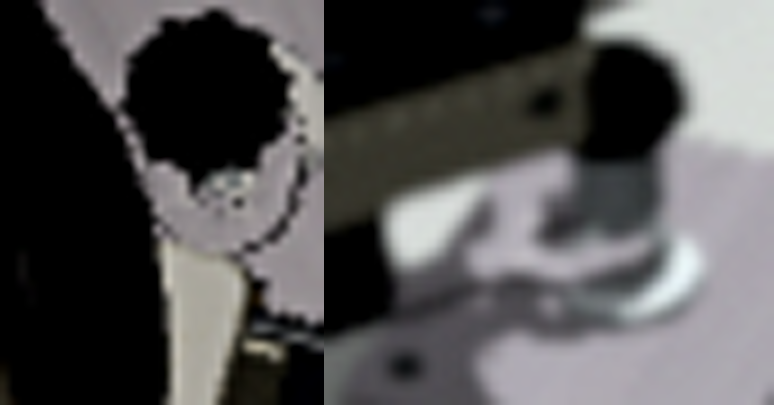

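>>> step_arm:
  moves:
    - [[-0.001, 0, 0, 0], [-0.001, 0, 0, 0], [-0.001, 0, 0, 0], [0, 0, 0, 0], [0, 0, 0, 0]]

```text
time: 10.3
tool_pos: [0.4748, 0.1671, 0.0657]
tool_rot: [3.141, 0.0, 2.891]
contact_force: [-0.8, -0.1, -0.1]
opening: 0.0089
```

>>> step_arm:
  moves:
    - [[-0.001, 0, 0, 0], [-0.001, 0, 0, 0], [-0.001, 0, 0, 0], [0, 0, 0, 0], [0, 0, 0, 0]]

```text
time: 10.72
tool_pos: [0.4777, 0.1664, 0.0657]
tool_rot: [3.142, 0.0, 2.891]
contact_force: [-0.1, -0.5, -0.4]
opening: 0.0085
```

>>> step_arm:
  moves:
    - [[-0.001, 0, 0, 0], [-0.001, 0, 0, 0], [-0.001, 0, 0, 0], [0, 0, 0, 0], [0, 0, 0, 0]]

```text
time: 11.13
tool_pos: [0.4806, 0.1656, 0.0657]
tool_rot: [3.142, 0.0, 2.891]
contact_force: [-0.3, 0.2, -0.8]
opening: 0.0088
```

>>> step_arm:
  moves:
    - [[-0.001, 0, 0, 0], [-0.001, 0, 0, 0], [-0.001, 0, 0, 0], [0, 0, 0, 0], [0, 0, 0, 0]]

```text
time: 11.55
tool_pos: [0.4835, 0.1649, 0.0657]
tool_rot: [3.141, -0.0, 2.891]
contact_force: [-1.1, 0.8, -1.2]
opening: 0.0091
```

>>> step_arm:
  moves:
    - [[-0.001, 0, 0, 0], [-0.001, 0, 0, 0], [0, 0, 0, 0], [0, 0, 0, 0]]

```text
time: 11.88
tool_pos: [0.4854, 0.1644, 0.0657]
tool_rot: [3.141, 0.0, 2.891]
contact_force: [-0.0, 0.2, -0.4]
opening: 0.0089
```

```bash
python3 look2.py pics/c11.png
```

```text
11.98 [0.4854 0.1644 0.0657] [3.1415 0.     2.8908] [ 0.35 -0.73 -1.01] 0.0086 [ 0.18  0.47  1.74  0.    0.94 -1.14]
axis rel tcp 0.06105841574453957 -3.490172908893728e-05
```

View pics/c11.png

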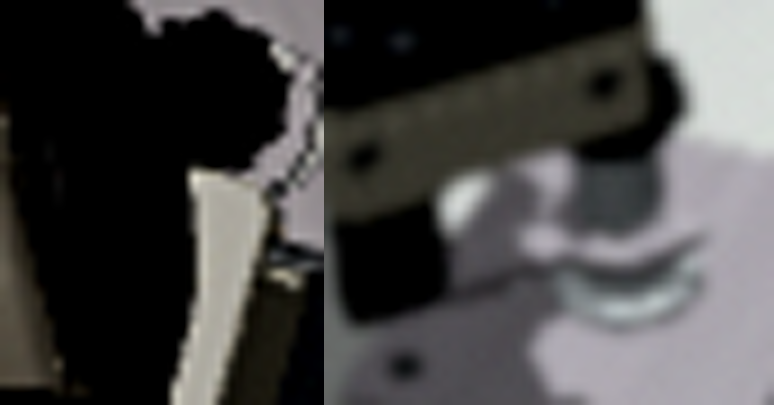

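>>> step_arm:
  moves:
    - [[-0.001, 0, 0, 0], [-0.001, 0, 0, 0], [0, 0, 0, 0], [0, 0, 0, 0]]

```text
time: 12.32
tool_pos: [0.4874, 0.1639, 0.0657]
tool_rot: [3.141, 0.0, 2.891]
contact_force: [-0.1, 0.1, 0.4]
opening: 0.0092
```

>>> step_arm:
  moves:
    - [[-0.001, 0, 0, 0], [0, 0, 0, 0], [0, 0, 0, 0]]

```text
time: 12.57
tool_pos: [0.4882, 0.1637, 0.0657]
tool_rot: [3.142, -0.0, 2.891]
contact_force: [-0.3, -0.3, -0.1]
opening: 0.009
```

>>> step_arm:
  moves:
    - [[-0.001, 0, 0, 0], [0, 0, 0, 0], [0, 0, 0, 0]]

```text
time: 12.82
tool_pos: [0.4885, 0.1635, 0.0656]
tool_rot: [-3.141, -0.002, 2.891]
contact_force: [-3.4, 0.9, 1.3]
opening: 0.0088
```

>>> step_arm:
  moves:
    - [[0.0005, 0, 0.0005, 0], [0, 0, 0, 0], [0, 0, 0, 0]]

```text
time: 13.07
tool_pos: [0.4884, 0.1636, 0.0652]
tool_rot: [-3.142, -0.001, 2.891]
contact_force: [-3.9, 0.6, 2.6]
opening: 0.0091
```

>>> step_arm:
  moves:
    - [[0, 0, 0.0005, 0], [0, 0, 0, 0], [0, 0, 0, 0]]

```text
time: 13.32
tool_pos: [0.4883, 0.1636, 0.0647]
tool_rot: [-3.141, -0.001, 2.891]
contact_force: [-4.8, 0.9, 1.5]
opening: 0.0089
```

```bash
python3 look2.py pics/c12.png
```

```text
13.42 [0.4883 0.1636 0.0647] [-3.1415e+00 -9.0000e-04  2.8909e+00] [-4.82  1.35  3.08] 0.0087 [ 0.17  0.47  1.73  0.    0.94 -1.15]
axis rel tcp 0.05802582061917102 -1.4210201662254325e-05
```

View pics/c12.png

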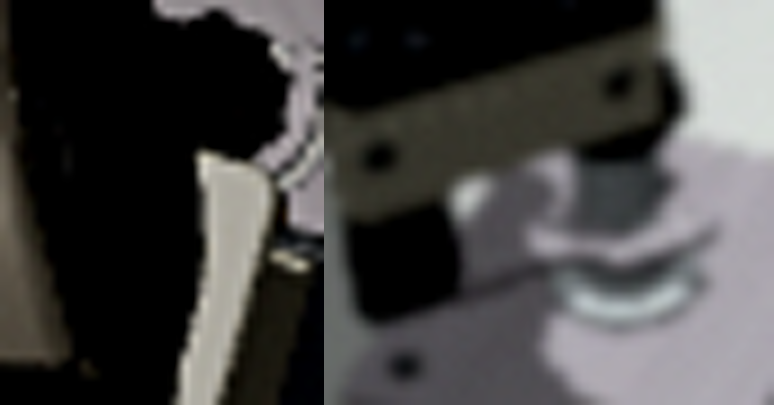

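>>> step_arm:
  moves:
    - [[0.001, 0, 0, 0], [0, 0, 0, 0], [0, 0, 0, 0]]

```text
time: 13.67
tool_pos: [0.4882, 0.1637, 0.0648]
tool_rot: [3.141, 0.001, 2.891]
contact_force: [-2.0, -0.2, 0.5]
opening: 0.0087
```

>>> step_arm:
  moves:
    - [[0, 0, 0, 0], [0, 0, 0, 0], [0, 0, 0, 0], [0, 0, 0, 0], [0, 0, 0, 0]]
  hand: 0.5

```text
time: 14.08
tool_pos: [0.4881, 0.1637, 0.0648]
tool_rot: [3.141, 0.001, 2.891]
contact_force: [-0.7, -0.1, 0.1]
opening: 0.0377
```

```bash
python3 look2.py pics/c13.png
```

```text
14.18 [0.488  0.1638 0.0647] [3.1414e+00 3.0000e-04 2.8907e+00] [-0.47  0.14 -0.44] 0.0441 [ 0.17  0.47  1.73  0.    0.94 -1.15]
axis rel tcp 0.058389449305123235 -6.775230460195371e-05
```

View pics/c13.png

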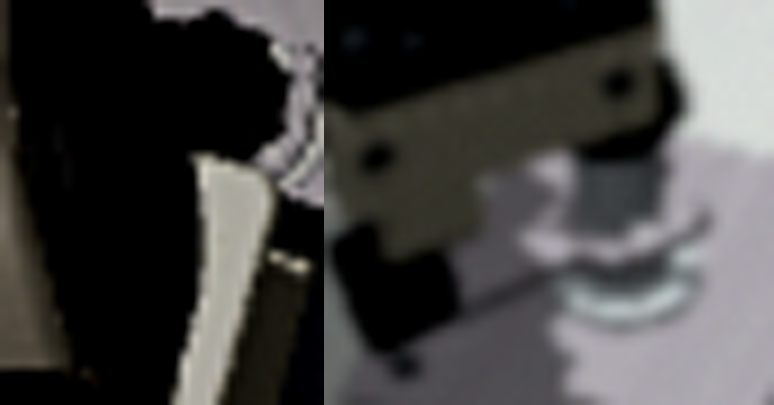

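Clip stays on the neck (slight tab-down sag). Rising straight up, then looking.

>>> step_arm:
  moves:
    - [[0, 0, 0, 0], [0, 0, -0.01, 0], [0, 0, -0.02, 0], [0, 0, -0.03, 0], [0, 0, -0.03, 0], [0, 0, -0.03, 0], [0, 0, 0, 0]]

```text
time: 14.77
tool_pos: [0.491, 0.1644, 0.1915]
tool_rot: [3.137, 0.01, 2.891]
contact_force: [0.9, 0.1, 0.2]
opening: 0.0456
```

>>> step_arm:
  moves:
    - [[0.03, 0, -0.01, 0], [0.03, 0, 0, 0], [0.03, 0, 0, 0], [0.02, -0.02, 0, 0], [0, -0.03, 0, 0], [0, -0.03, 0, 0], [0, 0, 0, 0], [0, 0, 0, 0]]

```text
time: 15.43
tool_pos: [0.3614, 0.1129, 0.1953]
tool_rot: [3.141, 0.001, 2.888]
contact_force: [-0.0, 1.3, 0.3]
opening: 0.0458
```

```bash
python3 - <<'E'
from h import *
show()
c=cam('top');s=cam('scene')
a=c['frame'][190:260,215:285,::-1];b=s['frame'][150:220,235:305,::-1]
a=cv2.convertScaleAbs(a,alpha=1.5)
cv2.imwrite('pics/c14.png',np.hstack([cv2.resize(v,None,fx=5.7,fy=5.7,interpolation=2) for v in (a,b)]))
E
```

```text
15.43 [0.3614 0.1129 0.1953] [3.1409e+00 1.2000e-03 2.8882e+00] [-0.05  1.31  0.32] 0.0458 [ 0.1   0.07  1.89  0.    1.18 -1.22]
```

View pics/c14.png

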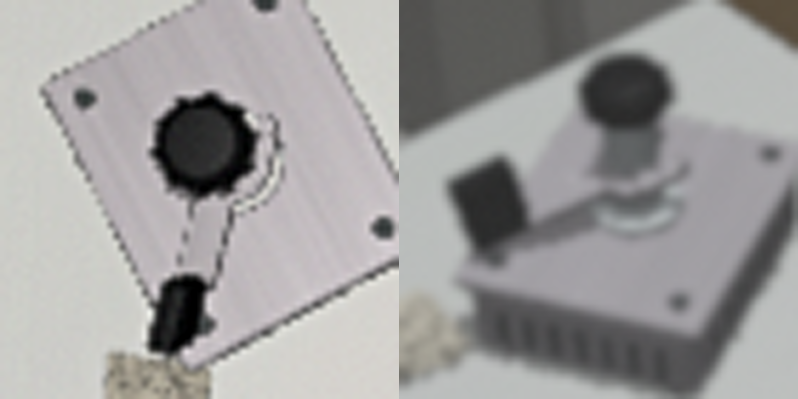

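```bash
python3 - <<'E'
from h import *
c=cam('top');s=cam('scene')
a=c['frame'][228:258,232:262,::-1];b=s['frame'][170:210,238:278,::-1]
cv2.imwrite('pics/c15.png',np.hstack([cv2.resize(cv2.convertScaleAbs(a,alpha=1.5),(400,400),interpolation=2),cv2.resize(b,(400,400),interpolation=2)]))
yaw=-.2507;ux=np.array([np.cos(yaw),np.sin(yaw),0]);uy=np.array([-ux[1],ux[0],0]);ax=np.array([.5445,.1492,0])
# predicted for tilts & slips
for t in (0,.07,.135,.2):
  for sl in (0,.004):
    ct,stt=np.cos(t),np.sin(t)
    o=ax-sl*ux; o[2]=.0645
    f=lambda x,y,z:o+ux*(x*ct-z*stt*1+0)+uy*y+np.array([0,0,1])*(x*stt+z*ct)
    # x negative towards tab -> lower ; z up leans back
    P={'topback':f(-71e-3,0,.031),'topfront':f(-45e-3,0,.031),'botfront':f(-45e-3,-.005,-.003+.006),'botback':f(-71e-3,-.005,-.003)}
    print(t,sl,{k:(((proj(c,X)-[232,228]+.5)*400/30).round().astype(int).tolist(),((proj(s,X)-[238,170]+.5)*10).round().astype(int).tolist()) for k,X in P.items()})
E
```

```text
0 0 {'topback': ([135, 301], [71, 78]), 'topfront': ([182, 130], [186, 42]), 'botfront': ([251, 150], [208, 157]), 'botback': ([213, 316], [99, 215])}
0 0.004 {'topback': ([128, 327], [53, 84]), 'topfront': ([175, 156], [169, 47]), 'botfront': ([244, 175], [191, 162]), 'botback': ([206, 342], [81, 221])}
0.07 0 {'topback': ([139, 315], [65, 100]), 'topfront': ([183, 145], [179, 57]), 'botfront': ([255, 152], [209, 168]), 'botback': ([220, 315], [103, 232])}
0.07 0.004 {'topback': ([131, 341], [48, 105]), 'topfront': ([176, 171], [161, 62]), 'botfront': ([248, 177], [192, 174]), 'botback': ([213, 340], [86, 238])}
0.135 0 {'topback': ([143, 326], [61, 119]), 'topfront': ([184, 157], [173, 70]), 'botfront': ([258, 152], [211, 179]), 'botback': ([227, 312], [108, 247])}
0.135 0.004 {'topback': ([135, 352], [44, 125]), 'topfront': ([177, 183], [155, 76]), 'botfront': ([251, 178], [194, 184]), 'botback': ([220, 337], [91, 253])}
0.2 0 {'topback': ([147, 335], [59, 139]), 'topfront': ([186, 168], [168, 84]), 'botfront': ([262, 152], [214, 189]), 'botback': ([234, 306], [115, 262])}
0.2 0.004 {'topback': ([140, 361], [41, 145]), 'topfront': ([179, 194], [150, 90]), 'botfront': ([255, 177], [197, 194]), 'botback': ([227, 331], [98, 268])}
```

View pics/c15.png

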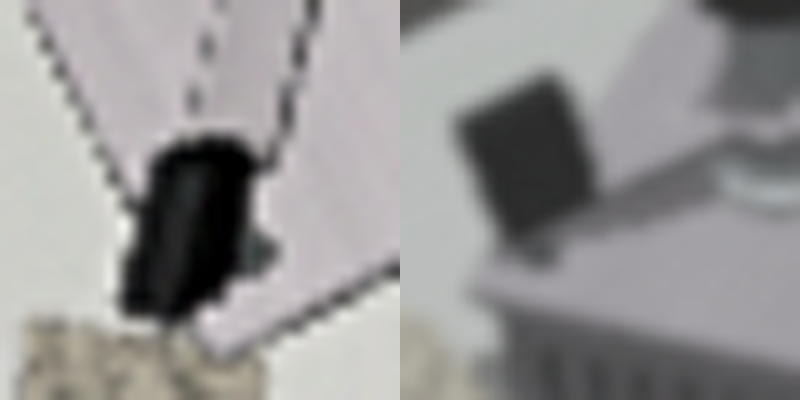

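>>> step_arm:
  moves:
    - [[0, 0, 0, 0], [0, 0, 0, 0], [0, 0, 0, 0], [0, 0, 0, 0], [0, 0, 0, 0], [0, 0, 0, 0], [0, 0, 0, 0], [0, 0, 0, 0]]

```text
time: 16.3
tool_pos: [0.3614, 0.1136, 0.1947]
tool_rot: [3.141, 0.0, 2.891]
contact_force: [-0.0, 0.6, -0.6]
opening: 0.046
```

```bash
python3 - <<'E'
from h import *
s0=cv2.imread('pics/c15.png')
show();c=cam('top','tf.png');s=cam('scene','sf.png')
a=c['frame'][228:258,232:262,::-1];b=s['frame'][170:210,238:278,::-1]
n=np.hstack([cv2.resize(cv2.convertScaleAbs(a,alpha=1.5),(400,400),interpolation=2),cv2.resize(b,(400,400),interpolation=2)])
d=cv2.absdiff(n,s0);print(d[:,:400].max(),d[:,400:].max(),d.mean())
a0=cv2.imread('pics/top0.png').astype(int)[150:205,300:350];print('candle diff',np.abs(a0-c['frame'][150:205,300:350,::-1]).mean(),np.abs(a0-c['frame'][150:205,300:350,::-1]).max())
E
```

```text
16.3 [0.3614 0.1136 0.1947] [3.1415 0.     2.8907] [-0.02  0.61 -0.56] 0.046 [ 0.1   0.07  1.89  0.    1.18 -1.22]
10 3 0.6759135416666666
candle diff 5.526787878787879 9
```

View pics/sf.png

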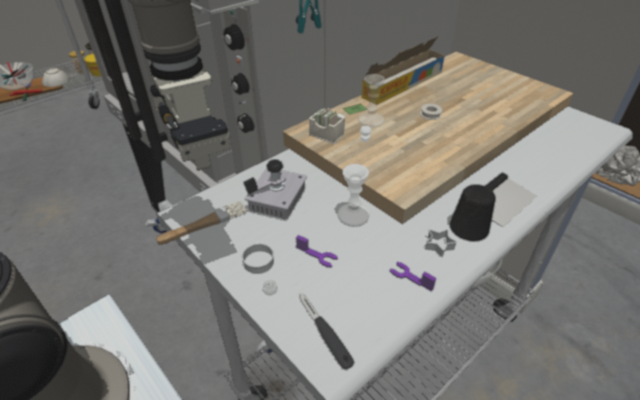

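```bash
python3 -c "
from h import *
print(robot.hand_in())"
```

```text
the job is handed in; nothing more can be done
None
```

The clip is on the neck of the press screw, released and at rest, and the job is handed in at about 16 s of the 72 s allowed. `hand_in` gave no verdict.

- **Picking the clip:** I took the steel clip with the black tab, at (391, 263) in the top view, and left both purple look-alikes alone.
- **Finding the neck:** the scene camera put the neck at about 60–69 mm above the table. I slid the clip in at that height and met no resistance until it touched home. The wrist force there was about 5 N against the 25 N limit.
- **Position:** from the tab's position in both views I estimate the bore centre is within about 2 mm of the screw axis, at about 64 mm height. I could not see the bore itself, because the knob hides it.
- **At rest:** two pictures of the clip 0.9 s apart showed no movement. The arm was clear of everything, and the candlestick had not moved in the top view.

**Checks that were not clean:**
- **Tilt:** once released, the clip sagged tab-down by about 8° (0.14 rad), so it is not perfectly level. That is the play of a 6 mm plate in a 9 mm neck, and it is within the 17° limit.
- **Bore offset:** two readings of the distance from the tool point to the bore differed by about 3 mm: 57 mm from the grasp and 60 mm from the top view. Contact with the neck agreed with the longer one.

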